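# Stop and pin the banding wheel

### The arm

A 6-joint arm with a two-finger parallel gripper is mounted at the origin on the work surface. World frame = base frame: x ahead of the robot, y to its left, z up, the work surface at z = 0. Lengths are in mm, angles in degrees, forces in N, time in s.
With the tool pointing down it reaches from about 300 to 850 mm from the base axis. Payload 4.2 kg.
Tool frame: the origin (TCP) lies at the very end of the fingers, on their centre line; the grasp point (between the pads) lies 19 mm behind it; z points along the fingers, y is the line along which they close (so a half turn about z gives the same grasp; the last joint's range is limited). The gripper opens to 91 mm and grips with 3 to 60 N. Pads are 32 mm wide; open, the fingers measure 118 mm over their backs; the gripper's body (76 mm by 178 mm) begins 60 mm behind the grasp point.
Start: joints at [-1.146, 18.312, 89.639, -0, 72.044, -1.146], TCP at [575.016, 0, 213.976] pointing down, gripper open.
Joint ranges: [-177.97, 177.97], [-48.28, 115.42], [12.27, 149.76], [-77.06, 257.06], [2.81, 150.46], [-146.56, 146.56]. Speed limits (degrees/s): [147.25, 147.25, 180, 180, 180, 180].

### API

Orientations are given as [roll, pitch, yaw] about the fixed x, y, z axes, in that order (R = Rz(yaw) Ry(pitch) Rx(roll)).
In Python, from workcell import env, eyes gives the robot as it stands.
- The arm moves only by the tool send_rows, never from a script. Its argument "targets" is text: rows parted by semicolons, each of 7 numbers parted by spaces: the shift along the tool's x, y, z in m, then the turn, a rotation vector about the tool's x, y, z in degrees, then the opening in per cent of the stroke, from 0 (shut) to 100 (fully open). A call has 1 to 12 rows; each row is the pose to reach, as a shift and turn from the pose commanded when the call began, along the tool's axes at that moment; what a row does not reach only later rows make up. A row lasts 1/12 s, in which the tool goes at most 41.7 mm and 7.16 degrees, less where a joint would pass 70% of its speed; a pose out of reach is approached as far as the arm can. A call with a gripper value outside its range is refused whole. The fingers move at their own pace and stop on an object; "grip_force" is the grip in N (left out, the last holds). Time passes only in rows, so rows that repeat a pose let the fingers close. It gives the time, the measured TCP pose, the force, the opening and the grip force at its end, in the units of the state.
- env.state(): the state, without advancing time (a new reading comes with each control period).
- eyes.grab_frame(name): name is "scene" or "side" or "wrist"; returns a dict with "image" (480x640x3 uint8, blue, green, red), "fovy" (degrees; the focal length in pixels is half the picture's height over the tangent of half this angle, whatever the lens; pixels are square), "cx", "cy" (the principal point, pixels), "D" ([k1, k2, p1, p2, k3] as OpenCV has them; the pictures are not rectified), "eye" and "attitude" of the camera in the world. Camera axes: x right, y up, looking along -z (the intrinsics and any distortion apply to the point x, -y, -z); pixel columns grow to the right and rows downward; lengths in mm; the calibration is good to about 2 mm. A picture is of the moment at which its call begins. There is no depth.
- env.job_done(): hands the job in; it is judged then, once.
The state is a dict: "time_s": time; "qpos": joint angles; "qvel": joint speeds; "effort": joint torques, N m; "ee_pos": TCP position; "ee_rot": TCP orientation; "force": force on the tool from outside, world axes, zero at the start; "torque": the same for the moment, N m; "gripper_width": finger opening in mm; "gripper_force": force on a finger pad.
Only numpy, scipy, OpenCV 4.12 (cv2) and the standard library are available. Lean on these libraries where they do the work, as an engineer would, in place of code of your own. Each camera call takes 0.05 s, during which the arm holds its last target. There are 200 camera calls.

### The job

The banding wheel on the craft bench is spinning freely. While it still turns, slow it with a light touch of the fingertips on its top, let go so that it stands still by itself with its hole right over the slot in the fixed arm below, and only then fetch the locking pin and lower it through the hole into the slot until its collar sits flat on the wheel. Press gently throughout, and leave the bottles and the jar where they are.

Things in the scene. Friction and masses are not known exactly. Their poses are not given: they have to be found in the camera images.
- wheel: the wheel head: a bare flat steel disc, 220 mm across, 12 mm thick, 2.4 kg, lying level, its top bare. Origin: centre of its underside, on the vertical axle; z up, x from the axle to the hole. It spins anticlockwise seen from above, at about 1.7 to 3.5 rad/s 5 s after the start; left alone it coasts for 15 to 25 s. At rest it stays where it is left, but the lightest touch turns it
- wheel_top (a point): centre of the disc's top face, on the axle. The axle is sprung: the disc gives about 1 mm per 4 N pressed down, at most 4 mm. More than 18 N from the fingers is too hard; 3 to 6 N stops the wheel within a second
- hole (a point): centre of the upper mouth of the through hole in the wheel, 14 mm diameter, chamfered, 90 mm from the axle; it goes round with the wheel. Left alone, the wheel slows each second by about a twelfth of its speed plus 0.08 rad/s
- slot (a point): the point of the fixed slot over which the hole must stop: 90 mm from the axle, on top of the arm, 4 mm below the wheel's underside. The dark steel arm, 34 mm wide, 14 mm thick, runs out radially from the foot under the wheel and 44 mm beyond its rim; the slot along it is 14 mm wide and goes right through. Axes: x outwards along the slot, z up. Its direction varies
- pin_grip (a point): centre of the locking pin's black grip, an upright cylinder 22 mm across and 44 mm long: grasp here. Below the grip come a collar 32 mm across, 6 mm thick, and a steel shank 10 mm across, 34 mm long, with a 4 mm tapered tip. The pin weighs 90 to 155 g and begins upright in its stand
- pin_collar (a point): centre of the underside of the pin's collar, 28 mm below the grip's centre; it rests on the wheel's top when the pin is fully home. The pin's z is up
- pin_tip (a point): lower end of the pin's shank, 62 mm below the grip's centre
- pin_stand: fixed wooden block 70 by 70 by 45 mm high with a 15 mm hole in which the pin begins, its collar on the block's top; origin at the centre of the underside. Left or right of the wheel
- paint_bottle: bystander: black bottle with a white cap, 56 mm across, 130 mm high; origin at the centre of its underside
- glue_bottle: bystander: white bottle with a white cap, 52 mm across, 110 mm high; origin at the centre of its underside
- varnish_jar: bystander: glass jar with a white lid, 64 mm across, 75 mm high; origin at the centre of its underside
- wheel_foot: the fixed grey foot of the wheel, 170 mm across below, with the slotted arm; origin at the centre of its underside, x along the arm
Mind the look-alikes: they are no part of the job. What is shaped like the part that bears pin_grip but yellow is not meant.

How it is judged (in metres and radians):
On the way, in this order (a step that is already met when the one before it is completed fails the run):
1. the fingers touch the wheel while it is still spinning (contact force between the fingers and wheel above 0.3 N and angular speed of wheel above 0.4 rad/s), for 0.02 s.
2. the wheel, let go, stands still with its hole over the slot, the pin still in its stand (angular speed of wheel below 0.03 rad/s and horizontal distance between hole and slot below 0.005 m and contact force between each of the arm, the fingers and wheel below 0.05 N and horizontal distance between pin_tip and pin_stand below 0.02 m), for 0.3 s.
At the end, for the whole second after the job is handed in: The released pin stands upright (within 0.1 rad) through the hole and the slot, its collar on the wheel (collar centre within 5 mm of the hole's mouth, tip within 5 mm of the slot point seen from above), the hole within 5 mm of the slot point, and the wheel at rest (under 0.05 rad/s) (distance between pin_collar and hole below 0.005 m and horizontal distance between each of pin_tip, hole and slot below 0.005 m and angle between pin_collar's own z axis and vertical below 0.1 rad and angular speed of wheel below 0.05 rad/s); the robot touches nothing.
It fails at once if the fingers press on the wheel with more than 18 N (contact force between the fingers and wheel above 18 N).
It fails at once if the pin is pressed on the wheel or on the arm with more than 20 N (contact force between pin and wheel above 20 N or contact force between pin and wheel_foot above 20 N).
It fails at once if a bottle or the jar is moved more than 15 mm (distance of any of paint_bottle, glue_bottle, varnish_jar from where it was at the start of the episode above 0.015 m).
It also fails if it takes over 64 s, if anything falls off the work surface, if the arm or the gripper's body presses on something with over 40 N, if the wrist force passes 120 N, or if a joint passes its speed limit or range.

## Working session

There is one attempt and no reset: what is moved stays moved. The work goes in short steps, Python scripts to look and compute and a tool call to move; the robot and the scene stay as the last step left them, time stands still between calls to the robot, and variables do not carry over. Pictures are saved under pics/ and viewed, at most 10 in all, crops included, and the job is handed in when it is done.

Besides the shell and the picture viewer there is one more tool, called in YAML: its name, and indented under it one key for each argument. send_rows: Moves the arm, as the interface text tells. Its arguments: {"type":"object","properties":{"targets":{"type":"string"},"grip_force":{"type":"number"}},"required":["targets"]}

```bash
ls; mkdir -p pics; cat > h.py <<'E'
import numpy as np, cv2, math
from scipy.spatial.transform import Rotation as R
def grab(eyes,n):
    return eyes.grab_frame(n)
def K(f):
    fl=240/math.tan(math.radians(f["fovy"])/2)
    return np.array([[fl,0,f["cx"]],[0,fl,f["cy"]],[0,0,1.]])
def rot(f):
    a=np.array(f["attitude"],float)
    if a.shape==(3,3): return a
    if a.size==4: raise Exception("quat")
    return R.from_euler('xyz',a,degrees=True).as_matrix()
def ray(f,uv):
    p=cv2.undistortPoints(np.array(uv,float).reshape(-1,1,2),K(f),np.array(f["D"],float)).reshape(-1,2)
    d=np.c_[p[:,0],-p[:,1],-np.ones(len(p))]
    return np.array(f["eye"],float), d@rot(f).T
def onplane(f,uv,z):
    e,d=ray(f,uv); return e+d*((z-e[2])/d[:,2])[:,None]
def proj(f,P):
    P=np.atleast_2d(np.array(P,float)); c=(P-np.array(f["eye"]))@rot(f)
    c=c*[1,-1,-1]
    return cv2.projectPoints(c.reshape(-1,1,3),np.zeros(3),np.zeros(3),K(f),np.array(f["D"],float))[0].reshape(-1,2)
E
python3 - <<'E'
from workcell import env,eyes
import cv2,numpy as np
print(env.state())
fs=[eyes.grab_frame(n) for n in ("scene","side","wrist")]
for n,f in zip(("scene","side","wrist"),fs):
    print({k:v for k,v in f.items() if k!="image"})
    cv2.imwrite(f"pics/{n}0.png",f["image"])
cv2.imwrite("pics/a.png",np.hstack([cv2.resize(f["image"],(400,300)) for f in fs[:2]]))
E
```

```text
pics
{'time_s': 0.0, 'qpos': array([-1.14600196e+00,  1.83525654e+01,  8.97069846e+01, -3.43977364e-04,
        7.20430199e+01, -1.14565507e+00]), 'qvel': array([-0.07014886,  0.04075943,  0.04863101,  0.03629356,  0.12191923,
        0.02589564]), 'effort': array([-5.01459035e-04, -4.12465632e+01, -2.31973493e+01,  7.28826877e-02,
        4.58198413e-02, -1.41870069e-04]), 'ee_pos': array([5.74494607e+02, 8.09257471e-03, 2.13107091e+02]), 'ee_rot': array([-1.79897444e+02, -1.72382726e-03,  8.99997579e+01]), 'force': array([0.64728232, 0.13738183, 0.19315353]), 'torque': array([-0.00592252, -0.00348246, -0.02462081]), 'gripper_force': 0.0, 'gripper_width': 91.02700438289372}
{'fovy': 51.36753065383682, 'cx': 321.32196442944206, 'cy': 240.8010095599861, 'D': array([-0.08705826,  0.        ,  0.        ,  0.        ,  0.        ]), 'eye': array([ 979.46517448, -227.76028273,  889.80566608]), 'attitude': array([31.83003777, -0.5018426 , 70.3793606 ])}
{'fovy': 56.17299758385214, 'cx': 315.54104959026927, 'cy': 242.26352574032944, 'D': array([0.0192483, 0.       , 0.       , 0.       , 0.       ]), 'eye': array([ 431.25337978, -792.18758253,  541.12795093]), 'attitude': array([57.86284539,  0.63853687, -6.24038033])}
{'fovy': 62.99792472512831, 'cx': 324.51562324511565, 'cy': 246.0020805397832, 'D': array([-0.08850933,  0.        ,  0.        ,  0.        ,  0.        ]), 'eye': array([574.00648898,  64.99619314, 383.55548813]), 'attitude': array([-13.48964453,   0.07893734,  -0.03630136])}
```

View pics/scene0.png

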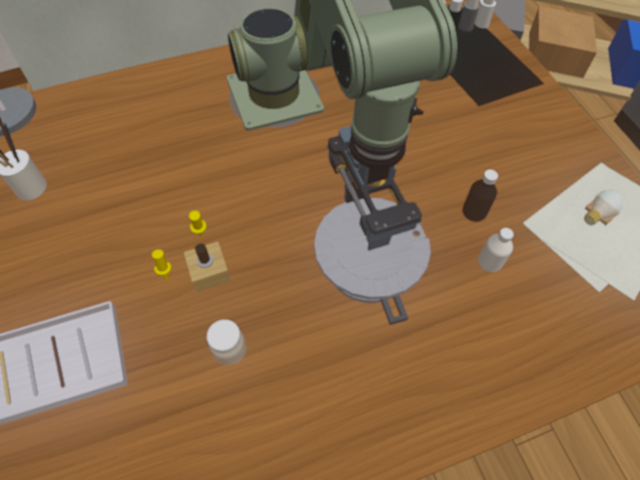

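View pics/side0.png

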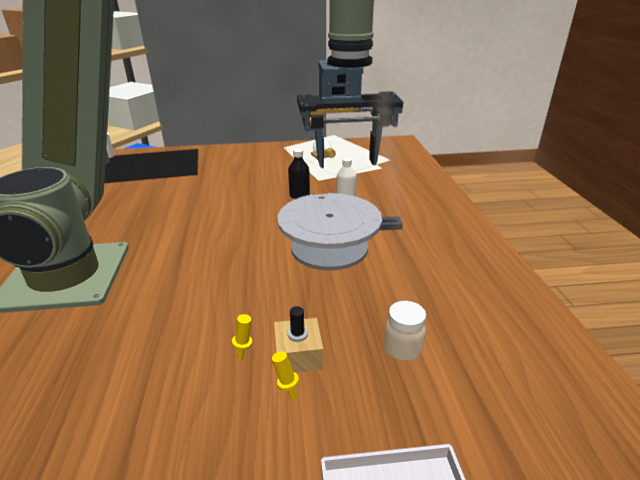

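The scene view shows the wheel at about (372,247), the slotted arm pointing away from the robot at (395,310), the black pin in its block at (203,253), and yellow look-alikes at (160,262) and (197,222). The side view shows the wheel at (330,215), with its hole near (321,198), and the pin at (297,320).

View pics/wrist0.png

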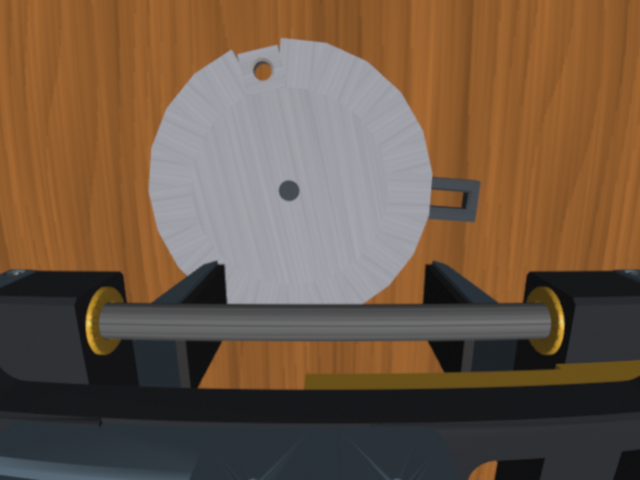

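```bash
python3 - <<'E'
from workcell import env,eyes
import cv2,numpy as np
from h import *
f=eyes.grab_frame("side"); g=eyes.grab_frame("scene")
for n,q in (("side",f),("scene",g)):
    h=cv2.cvtColor(q["image"],cv2.COLOR_BGR2HSV)
    m=((h[...,1]<45)&(h[...,2]>120)).astype(np.uint8)
    m=cv2.morphologyEx(m,cv2.MORPH_OPEN,np.ones((3,3)))
    nn,l,s,c=cv2.connectedComponentsWithStats(m)
    for i in range(1,nn):
        if s[i,4]>300: print(n,s[i],c[i])
# candidate dot at centre side
for z in (80,90,100,110,120,130): print(z,onplane(f,[[330,215]],z)[0].round(1),onplane(f,[[330,215],[278,216],[382,216]],z)[:,0].round(1), onplane(g,[[372,247],[315,247],[430,247]],z).round(1).tolist())
E
```

```text
side [ 112    0   31   49 1173] [125.9940324   26.01364024]
side [  361     0   216   154 26432] [468.41570823  68.91014679]
side [ 108   55   50   75 2825] [131.11575221  95.40920354]
side [   0   81   22   68 1402] [ 10.42796006 113.88159772]
side [ 278  121  104  123 7319] [333.34403607 190.96174341]
side [ 291  242   77   25 1261] [329.05313243 253.99841396]
side [389 301  37  31 928] [406.84806034 315.98922414]
side [ 321  444  144   36 3904] [392.76152664 464.65035861]
scene [    0     0   295    90 16389] [112.1553481   32.83525535]
scene [337   0  24  65 388] [350.18814433  30.00773196]
scene [ 345    0   94   62 3947] [392.38079554  28.01393463]
scene [480   0  45  30 956] [505.40062762  12.06903766]
scene [ 228   71   95   57 2056] [274.04571984 102.77577821]
scene [369  82  50  18 525] [395.67428571  91.46666667]
scene [  0  88  32  38 958] [ 14.13569937 104.55532359]
scene [   0  150   46   49 1407] [ 22.48614072 175.24591329]
scene [ 524  163  116  137 9316] [595.83984543 229.65371404]
scene [ 315  202  115   95 6957] [368.83901107 255.37099324]
scene [481 228  33  43 901] [497.69700333 249.75582686]
scene [    0   302   127   122 10459] [ 60.66392581 360.75533034]
scene [ 207  320   36   37 1045] [224.4507177  337.77799043]
80 [548.4  42.8  80. ] [548.4 438.1 656.9] [[553.2, 33.9, 80.0], [517.4, -68.2, 80.0], [590.0, 138.7, 80.0]]
90 [545.9  24.7  90. ] [545.9 437.9 652. ] [[558.5, 30.7, 90.0], [523.1, -70.2, 90.0], [594.8, 134.2, 90.0]]
100 [543.3   6.6 100. ] [543.3 437.8 647.1] [[563.7, 27.4, 100.0], [528.8, -72.2, 100.0], [599.6, 129.7, 100.0]]
110 [540.8 -11.5 110. ] [540.8 437.6 642.2] [[569.0, 24.2, 110.0], [534.5, -74.1, 110.0], [604.4, 125.1, 110.0]]
120 [538.2 -29.6 120. ] [538.2 437.5 637.3] [[574.3, 21.0, 120.0], [540.2, -76.1, 120.0], [609.2, 120.6, 120.0]]
130 [535.7 -47.7 130. ] [535.7 437.3 632.4] [[579.5, 17.7, 130.0], [545.9, -78.1, 130.0], [614.0, 116.1, 130.0]]
```

The wrist view shows the hub at (289,190), the hole at (262,70), and the slotted arm pointing right with its end at about (478,200).

```bash
cat >> h.py <<'E'
def tri(f1,p1,f2,p2):
    a,d=ray(f1,[p1]);b,e=ray(f2,[p2]);d=d[0]/np.linalg.norm(d);e=e[0]/np.linalg.norm(e)
    s=np.linalg.lstsq(np.c_[d,-e],b-a,rcond=None)[0]
    P,Q=a+d*s[0],b+e*s[1]; return (P+Q)/2,np.linalg.norm(P-Q)
def blob(m,mina,maxa=1e9):
    nn,l,s,c=cv2.connectedComponentsWithStats(m.astype(np.uint8))
    return [(tuple(s[i]),c[i].round(1)) for i in range(1,nn) if mina<=s[i,4]<=maxa]
E
python3 - <<'E'
from workcell import env,eyes
import cv2,numpy as np
from h import *
w=eyes.grab_frame("wrist");s=eyes.grab_frame("side");c=eyes.grab_frame("scene")
for n,f in (("w1",w),("s1",s),("c1",c)): cv2.imwrite(f"pics/{n}.png",f["image"]); np.save(f"pics/{n}.npy",{k:v for k,v in f.items()},allow_pickle=True)
g=w["image"].max(2)
sub=np.zeros_like(g);sub[150:230,250:330]=g[150:230,250:330]<110
sub[150:230,250:330]=(g[150:230,250:330]<110)
hub=blob(sub,50);print("hub w",hub)
g2=s["image"].max(2);sub=np.zeros_like(g2);sub[205:225,315:345]=g2[205:225,315:345]<115
hs=blob(sub,5);print("hub s",hs)
hb=max(hub,key=lambda t:t[0][4])[1]
h2=max(hs,key=lambda t:t[0][4])[1] if hs else (330,215)
print(tri(w,hb,s,h2))
# disc widths in wrist for height check
for row in (185,190,195):
    e=onplane(w,[[150,row],[432,row]],90);print(e.round(1).tolist())
# pin grip: black blob
for f,(x0,y0,x1,y1) in ((c,(185,235,225,270)),(s,(285,300,310,338))):
    g=f["image"].max(2); sub=np.zeros_like(g);sub[y0:y1,x0:x1]=g[y0:y1,x0:x1]<60
    print("pin",blob(sub,30))
E
```

```text
hub w [((np.int32(279), np.int32(181), np.int32(20), np.int32(19), np.int32(304)), array([288.2, 190.1]))]
hub s [((np.int32(326), np.int32(214), np.int32(7), np.int32(3), np.int32(15)), array([329., 215.]))]
(array([545.78748011,  36.94054721,  83.3393643 ]), np.float64(0.6967480097304174))
[[441.4, 42.2, 90.0], [654.6, 41.5, 90.0]]
[[441.1, 38.4, 90.0], [654.8, 37.8, 90.0]]
[[440.7, 34.6, 90.0], [655.0, 34.0, 90.0]]
pin []
pin [((np.int32(290), np.int32(307), np.int32(14), np.int32(29), np.int32(354)), array([296.8, 320.8]))]
```

send_rows:
  targets: "-0.003 -0.010 0.03 0 0 0 0;-0.006 -0.02 0.06 0 0 0 0;-0.008 -0.0285 0.09 0 0 0 0;-0.008 -0.0285 0.11 0 0 0 0;-0.008 -0.0285 0.115 0 0 0 0;-0.008 -0.0285 0.115 0 0 0 0;-0.008 -0.0285 0.115 0 0 0 0;-0.008 -0.0285 0.115 0 0 0 0;-0.008 -0.0285 0.115 0 0 0 0;-0.008 -0.0285 0.115 0 0 0 0"
  grip_force: 10

```text
time_s: 1.23
ee_pos: [547.5, -8.0, 100.2]
ee_rot: [179.8, 0.0, 90.0]
force: [0.3, -0.1, 0.1]
gripper_width: 27.5
gripper_force: 0.0
```

```bash
cat > look.py <<'E'
from workcell import env,eyes
from h import *
import sys
n=int(sys.argv[1]) if len(sys.argv)>1 else 6
C=np.array([545.8,37.2]);Z=83.0
def hole(f):
    g=cv2.GaussianBlur(f["image"],(3,3),0).astype(float)
    a=np.radians(np.arange(-40,200,.5)); best=[]
    S=np.zeros(len(a))
    for r in (86,88,90,92,94):
        p=proj(f,np.c_[C[0]+r*np.cos(a),C[1]+r*np.sin(a),np.full(len(a),Z)])
        ok=(p[:,0]>1)&(p[:,0]<638)&(p[:,1]>1)&(p[:,1]<300)
        v=cv2.remap(g.astype(np.float32),p[:,0].astype(np.float32).reshape(1,-1),p[:,1].astype(np.float32).reshape(1,-1),cv2.INTER_LINEAR)[0]
        d=np.abs(v-np.median(v[ok],axis=0)).max(1);d[~ok]=0;S+=d/5
    w=S>50
    return (np.degrees((a*w).sum()/w.sum()),w.sum()*.5,S.max()) if w.sum()>3 else None
if __name__=="__main__":
    for i in range(n):
        f=eyes.grab_frame("wrist");print(round(env.state()["time_s"],3),hole(f))
    cv2.imwrite("pics/l%d.png"%int(env.state()["time_s"]*100),f["image"])
    s=env.state();print(s["ee_pos"].round(2),s["force"].round(2),s["gripper_width"])
E
python3 look.py 14; ls pics
```

```text
1.283 (np.float64(-31.5), np.float64(12.5), np.float64(137.32148551940918))
1.333 (np.float64(-27.17948717948718), np.float64(19.5), np.float64(137.587890625))
1.383 (np.float64(-22.305555555555557), np.float64(18.0), np.float64(137.35849380493164))
1.433 (np.float64(-16.0), np.float64(16.0), np.float64(136.58808517456055))
1.483 (np.float64(-5.6607142857142865), np.float64(14.0), np.float64(135.4480495452881))
1.533 (np.float64(8.41304347826087), np.float64(11.5), np.float64(105.61640739440918))
1.583 (np.float64(35.00000000000001), np.float64(8.5), np.float64(108.14218521118164))
1.633 (np.float64(46.0), np.float64(8.5), np.float64(105.18593978881836))
1.683 (np.float64(57.0), np.float64(8.5), np.float64(105.72128677368164))
1.733 (np.float64(68.0), np.float64(8.5), np.float64(104.81523323059082))
1.783 None
1.833 None
1.883 None
1.933 (np.float64(111.75), np.float64(8.0), np.float64(103.54062461853027))
[546.51  -8.01  98.94] [-0.58  0.63 -0.21] 0.4744741224090819
a.png
c1.npy
c1.png
l193.png
s1.npy
s1.png
scene0.png
side0.png
w1.npy
w1.png
wrist0.png
```

View pics/l193.png

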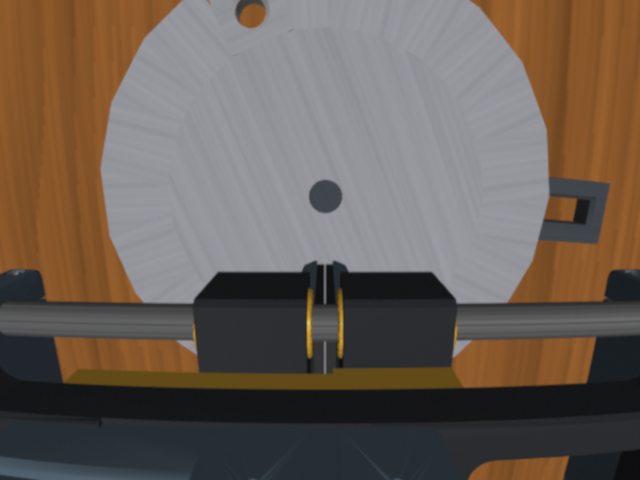

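```bash
python3 - <<'E'
from h import *
import numpy as np
w=np.load("pics/w1.npy",allow_pickle=True).item();c=np.load("pics/c1.npy",allow_pickle=True).item();s=np.load("pics/s1.npy",allow_pickle=True).item()
# arm: dark gray pixels right of the disc, z=67 (arm top)
im=w["image"];g=im.max(2);sat=g.astype(int)-im.min(2)
m=np.zeros_like(g);m[170:230,434:485]=((g<110)&(sat<40))[170:230,434:485]
b=blob(m,100);print("arm",b)
ys,xs=np.nonzero(m)
for x in (445,455,462):
    r=ys[xs==x];print(x,r.min(),r.max())
    p=onplane(w,[[x,(r.min()+r.max())/2]],67)[0];print(p.round(1),np.degrees(np.arctan2(p[1]-37.2,p[0]-545.8)).round(2))
print("arm end",onplane(w,[[479,200]],67))
print("grip",tri(c,(203,253),s,(296.8,320.8)))
im=s["image"]; 
for n,f,p in (("glue",s,(345,215)),("paint",s,(299,208))): pass
print("jar lid c",onplane(c,[[224,337]],75),"glue",onplane(c,[[492,262]],0),"paint",onplane(c,[[476,212]],0))
E
```

```text
arm [((np.int32(434), np.int32(177), np.int32(46), np.int32(45), np.int32(1373)), array([457.6, 199.2]))]
445 178 219
[672.2  28.8  67. ] -3.8
455 179 220
[680.6  28.   67. ] -3.89
462 179 221
[686.5  27.7  67. ] -3.88
arm end [[700.80617974  27.76644269  67.        ]]
grip (array([ 454.54127746, -272.12059429,   72.55805682]), np.float64(1.36216138048512))
jar lid c [[ 633.7692817 -275.030288    75.       ]] glue [[627.52458684 281.65972311   0.        ]] paint [[5.04144947e+02 3.11918450e+02 1.13686838e-13]]
```

The view shows the hub at (325,196), the hole at (251,12), the closed fingertips over the disc at (325,270), and the arm end at (603,214).

```bash
python3 - <<'E'
from workcell import env,eyes
from look import *
w=eyes.grab_frame("wrist");print(env.state()["time_s"],hole(w))
im=w["image"];g=im.max(2);sat=g.astype(int)-im.min(2)
m=np.zeros_like(g);m[160:260,552:620]=((g<120)&(sat<40))[160:260,552:620]
ys,xs=np.nonzero(m)
T=[];B=[]
for x in range(556,592,4):
    r=ys[xs==x];T.append(onplane(w,[[x,r.min()]],67)[0,:2]);B.append(onplane(w,[[x,r.max()]],67)[0,:2])
for L in (T,B):
    L=np.array(L);k=np.polyfit(L[:,0],L[:,1],1);print(L[0].round(1),L[-1].round(1),np.degrees(np.arctan(k[0])))
M=(np.array(T)+B)/2;print(M.round(1)[[0,-1]],np.degrees(np.arctan2(M[:,1]-37.2,M[:,0]-545.8)).round(2))
hb=max(blob((g<110)*(np.hypot(*(np.indices(g.shape)-np.array([196,325])[:,None,None]))<30),50),key=lambda t:t[0][4])[1];print(hb,onplane(w,[hb],83))
E
python3 look.py 8
```

```text
1.9833 (np.float64(122.75), np.float64(8.0), np.float64(107.76259803771973))
[668.   45.3] [686.7  44.1] -4.001239690588439
[672.4  11.8] [691.7  10.6] -3.7355468438873363
[[670.2  28.5]
 [689.2  27.4]] [-3.98 -3.9  -4.06 -3.98 -4.01 -4.04 -3.96 -3.99 -3.92]
[325.1 196. ] [[545.99825473  36.73825556  83.        ]]
2.033 (np.float64(133.5), np.float64(8.5), np.float64(106.01103591918945))
2.083 (np.float64(144.24999999999997), np.float64(8.0), np.float64(106.365234375))
2.133 (np.float64(154.99999999999997), np.float64(7.5), np.float64(106.30497741699219))
2.183 (np.float64(165.75000000000003), np.float64(8.0), np.float64(105.16757774353027))
2.233 (np.float64(176.25), np.float64(8.0), np.float64(101.4999008178711))
2.283 (np.float64(187.25), np.float64(8.0), np.float64(98.51171779632568))
2.333 (np.float64(196.75), np.float64(6.0), np.float64(96.91835975646973))
2.383 None
[546.54  -7.98  98.97] [ 0.34 -0.04 -0.54] 0.32424326162938016
```

send_rows:
  targets: "0 0 0.008 0 0 0 0;0 0 0.012 0 0 0 0;0 0 0.0135 0 0 0 0;0 0 0.014 0 0 0 0;0 0 0.0145 0 0 0 0"

```text
time_s: 2.8
ee_pos: [546.4, -8.0, 84.2]
ee_rot: [-180.0, 0.0, 90.0]
force: [-0.1, -0.2, 0.4]
gripper_width: 0.3
gripper_force: 0.0
```

send_rows:
  targets: "0 0 0.0003 0 0 0 0;0 0 0.0006 0 0 0 0;0 0 0.0008 0 0 0 0"

```text
time_s: 3.05
ee_pos: [546.6, -8.0, 83.8]
ee_rot: [180.0, -0.0, 90.0]
force: [-0.1, -1.0, -0.1]
gripper_width: 0.8
gripper_force: 0.0
```

send_rows:
  targets: "0 0 0.0003 0 0 0 0;0 0 0.0006 0 0 0 0;0 0 0.0008 0 0 0 0"

```text
time_s: 3.3
ee_pos: [546.5, -8.0, 82.9]
ee_rot: [180.0, 0.0, 90.0]
force: [0.9, 0.1, 0.2]
gripper_width: 0.6
gripper_force: 0.0
```

send_rows:
  targets: "0 0 0.0003 0 0 0 0;0 0 0.0006 0 0 0 0;0 0 0.0006 0 0 0 0"

```text
time_s: 3.55
ee_pos: [546.5, -8.0, 82.2]
ee_rot: [180.0, -0.0, 90.0]
force: [-0.5, -0.1, -0.1]
gripper_width: 0.5
gripper_force: 0.0
```

```bash
python3 - <<'E'
from look import *
for i in range(4):
    f=eyes.grab_frame("wrist");s=env.state();print(s["time_s"],hole(f),s["force"].round(2),s["ee_pos"].round(2))
E
```

```text
3.6 None [0.56 0.37 0.26] [546.5   -8.01  82.24]
3.65 None [-0.09  0.17 -0.43] [546.51  -8.01  82.27]
3.7 None [ 0.48 -0.01  0.22] [546.53  -8.    82.26]
3.75 (np.float64(119.00000000000003), np.float64(5.5), np.float64(87.392578125)) [-0.15  0.2   0.44] [546.55  -8.01  82.27]
```

send_rows:
  targets: "0 0 0.0003 0 0 0 0;0 0 0.0006 0 0 0 0;0 0 0.0006 0 0 0 0"

```text
time_s: 4.0
ee_pos: [546.8, -8.0, 81.8]
ee_rot: [180.0, 0.0, 90.0]
force: [-0.2, 0.9, 0.9]
gripper_width: 0.1
gripper_force: 0.5
```

send_rows:
  targets: "0 0 0.0003 0 0 0 0;0 0 0.0006 0 0 0 0;0 0 0.0006 0 0 0 0"

```text
time_s: 4.25
ee_pos: [547.2, -8.0, 81.4]
ee_rot: [179.9, 0.0, 90.0]
force: [1.4, 0.1, 1.8]
gripper_width: 0.4
gripper_force: 1.2
```

```bash
python3 - <<'E'
from look import *
for i in range(8):
    f=eyes.grab_frame("wrist");s=env.state();print(s["time_s"],hole(f),s["force"].round(2),s["ee_pos"].round(2))
E
```

```text
4.3 None [1.16 0.26 2.26] [547.1   -8.03  81.4 ]
4.35 None [ 1.04 -0.05  2.7 ] [547.03  -8.02  81.4 ]
4.4 None [1.51 0.6  2.32] [546.97  -8.02  81.36]
4.45 None [1.12 0.67 2.27] [546.91  -8.01  81.33]
4.5 None [ 0.77 -0.14  3.74] [546.88  -8.01  81.32]
4.55 None [1.1  1.44 3.15] [546.86  -8.01  81.28]
4.6 None [ 1.37 -0.08  2.74] [546.8   -7.99  81.26]
4.65 None [ 1.32 -0.25  3.27] [546.77  -8.    81.25]
```

send_rows:
  targets: "0 0 -0.0025 0 0 0 0"

```text
time_s: 4.73
ee_pos: [545.5, -8.0, 82.9]
ee_rot: [-179.9, -0.0, 90.0]
force: [0.8, -0.9, 0.4]
gripper_width: 0.2
gripper_force: 0.0
```

```bash
python3 - <<'E'
from look import *
for i in range(5):
    f=eyes.grab_frame("wrist");s=env.state();print(s["time_s"],hole(f),s["force"].round(2),s["ee_pos"].round(2))
f=eyes.grab_frame("side");cv2.imwrite("pics/s2.png",cv2.resize(f["image"][180:280,250:420],None,fx=4,fy=4))
E
```

```text
4.7833 None [ 0.93 -0.43  0.45] [545.63  -7.97  83.44]
4.8333 None [ 0.13  0.43 -0.46] [545.69  -7.97  83.3 ]
4.8833 None [-0.11 -0.71 -0.25] [545.74  -7.99  83.2 ]
4.9333 None [-0.52  0.21  1.04] [545.77  -7.98  83.16]
4.9833 None [-0.09 -0.05 -0.11] [545.91  -7.96  83.18]
```

```bash
python3 - <<'E'
from look import *
p=None
for i in range(6):
    f=eyes.grab_frame("wrist");s=env.state()
    g=f["image"][60:170,230:430]
    d=None if p is None else np.abs(g.astype(int)-p).mean()
    p=g.astype(int);print(s["time_s"],hole(f),d)
E
```

```text
5.0833 None None
5.1333 None 1.566287878787879
5.1833 None 1.5451666666666666
5.2333 None 1.5173484848484848
5.2833 None 1.5089242424242424
5.3333 None 1.4910151515151515
```

```bash
python3 - <<'E'
from look import *
for i in range(14):
    f=eyes.grab_frame("wrist");s=env.state()
    print(s["time_s"],hole(f))
f=eyes.grab_frame("side");cv2.imwrite("pics/s3.png",cv2.resize(f["image"][180:280,250:420],None,fx=4,fy=4))
E
```

```text
5.3833 None
5.4333 None
5.4833 None
5.5333 None
5.5833 None
5.6333 None
5.6833 None
5.7333 None
5.7833 None
5.8333 None
5.8833 None
5.9333 None
5.9833 None
6.0333 None
```

View pics/s3.png

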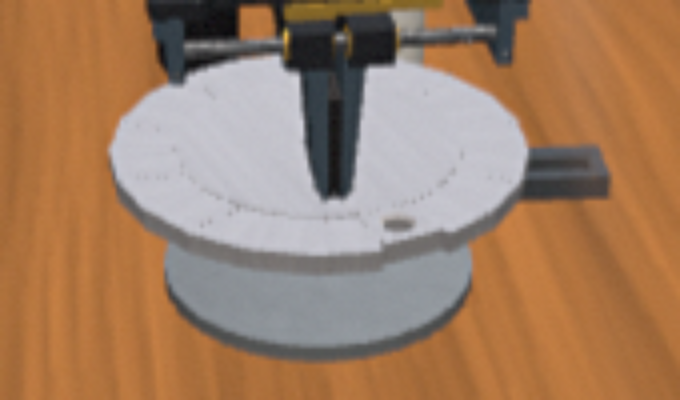

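Side crop: the hole is at crop (398,224), i.e. full-image (349,236), at about -60°, moving anticlockwise towards the slot.

```bash
python3 - <<'E'
from look import *
f=eyes.grab_frame("side");print(env.state()["time_s"])
for im,sc in ((cv2.imread("pics/s2.png"),4),(cv2.imread("pics/s3.png"),4),(f["image"][180:280,250:420],1)):
    if sc==4: im=cv2.resize(im,(170,100),interpolation=cv2.INTER_AREA)
    full=np.full((480,640),255,np.float32);full[180:280,250:420]=im.min(2)
    a=np.radians(np.arange(-170,30,1.));v=[]
    for r in (88,90,92):
        p=proj(f,np.c_[C[0]+r*np.cos(a),C[1]+r*np.sin(a),np.full(len(a),82)]).astype(np.float32)
        v.append(cv2.remap(full,p[:,0].reshape(1,-1),p[:,1].reshape(1,-1),cv2.INTER_LINEAR)[0])
    v=np.mean(v,0);d=np.median(v)-v;w=d>25
    print(np.degrees(a[np.argsort(-d)[:5]]),d.max(), np.degrees(a[w]).mean() if w.any() else None)
for i in range(3):
    f=eyes.grab_frame("wrist");s=env.state()
    print(s["time_s"],hole(f))
E
```

```text
6.1333
[-104. -105. -106. -103. -107.] 80.196625 -105.5
[-72. -73. -74. -71. -70.] 80.319016 -72.0
[-72. -73. -71. -70. -69.] 85.838554 -70.0
6.1833 None
6.2333 None
6.2833 None
```

```bash
python3 - <<'E'
from look import *
for i in range(26):
    f=eyes.grab_frame("wrist");s=env.state()
    if i%3==0: print(s["time_s"],hole(f))
E
```

```text
6.3333 None
6.4833 None
6.6333 None
6.7833 None
6.9333 None
7.0833 None
7.2333 None
7.3833 None
7.5333 None
```

send_rows:
  targets: "0 0 0 0 0 0 0;0 0 0 0 0 0 0;0 0 0 0 0 0 0;0 0 0 0 0 0 0;0 0 0 0 0 0 0;0 0 0 0 0 0 0"

```text
time_s: 8.08
ee_pos: [546.5, -8.0, 83.6]
ee_rot: [180.0, 0.0, 90.0]
force: [0.1, -0.5, -0.3]
gripper_width: 0.7
gripper_force: 0.0
```

```bash
cat > one.py <<'E'
from look import *
f=eyes.grab_frame("wrist");s=env.state();print(s["time_s"],hole(f),s["force"].round(2),s["ee_pos"].round(2))
cv2.imwrite("pics/one.png",f["image"]);np.save("pics/one.npy",f,allow_pickle=True)
E
python3 one.py;python3 one.py
```

```text
8.1333 (np.float64(-27.25), np.float64(8.0), np.float64(105.42597770690918)) [ 0.36  0.22 -0.31] [546.54  -8.01  83.58]
8.1833 (np.float64(-26.750000000000004), np.float64(8.0), np.float64(105.54648399353027)) [ 0.96 -0.96 -0.7 ] [546.53  -8.01  83.57]
```

send_rows:
  targets: "0 0 0 0 0 0 0;0 0 0 0 0 0 0;0 0 0 0 0 0 0;0 0 0 0 0 0 0;0 0 0 0 0 0 0;0 0 0 0 0 0 0;0 0 0 0 0 0 0;0 0 0 0 0 0 0;0 0 0 0 0 0 0"

```text
time_s: 8.93
ee_pos: [546.5, -8.0, 83.6]
ee_rot: [180.0, -0.0, 90.0]
force: [-0.1, -0.5, -0.1]
gripper_width: 0.1
gripper_force: 0.0
```

```bash
python3 one.py
```

```text
8.9833 (np.float64(-16.75), np.float64(8.0), np.float64(105.19540977478027)) [-0.36  0.87  0.46] [546.53  -8.01  83.57]
```

send_rows:
  targets: "0 0 0 0 0 0 0;0 0 0 0 0 0 0;0 0 0 0 0 0 0;0 0 0 0 0 0 0;0 0 0 0 0 0 0"

```text
time_s: 9.4
ee_pos: [546.5, -8.0, 83.6]
ee_rot: [180.0, 0.0, 90.0]
force: [-0.0, 0.2, -0.8]
gripper_width: 0.5
gripper_force: 0.0
```

```bash
python3 one.py
```

```text
9.45 (np.float64(-12.75), np.float64(8.0), np.float64(102.52080154418945)) [ 1.17  0.45 -0.72] [546.53  -7.99  83.59]
```

send_rows:
  targets: "0 0 0 0 0 0 0;0 0 0 0 0 0 0;0 0 0 0 0 0 0;0 0 0 0 0 0 0;0 0 0 0 0 0 0;0 0 0 0 0 0 0;0 0 0 0 0 0 0;0 0 0 0 0 0 0;0 0 0 0 0 0 0;0 0 0 0 0 0 0;0 0 0 0 0 0 0;0 0 0 0 0 0 0"

```text
time_s: 10.45
ee_pos: [546.5, -8.0, 83.6]
ee_rot: [180.0, 0.0, 90.0]
force: [1.4, -0.2, 0.7]
gripper_width: 0.1
gripper_force: 0.0
```

```bash
python3 one.py
```

```text
10.5 (np.float64(-7.500000000000001), np.float64(8.5), np.float64(103.35058784484863)) [-1.06 -0.48  0.18] [546.53  -8.02  83.56]
```

send_rows:
  targets: "0 0 0 0 0 0 0;0 0 0 0 0 0 0;0 0 0 0 0 0 0;0 0 0 0 0 0 0;0 0 0 0 0 0 0;0 0 0 0 0 0 0;0 0 0 0 0 0 0;0 0 0 0 0 0 0"

```text
time_s: 11.17
ee_pos: [546.5, -8.0, 83.6]
ee_rot: [180.0, 0.0, 90.0]
force: [0.8, -0.1, 0.7]
gripper_width: 0.4
gripper_force: 0.0
```

```bash
python3 one.py; python3 - <<'E'
import cv2;im=cv2.imread("pics/one.png");cv2.imwrite("pics/onec.png",cv2.resize(im[140:280,440:640],None,fx=4,fy=4))
E
```

```text
11.2167 (np.float64(-7.0), np.float64(8.5), np.float64(104.59296798706055)) [-0.17 -0.17  0.49] [546.53  -7.97  83.57]
```

View pics/onec.png

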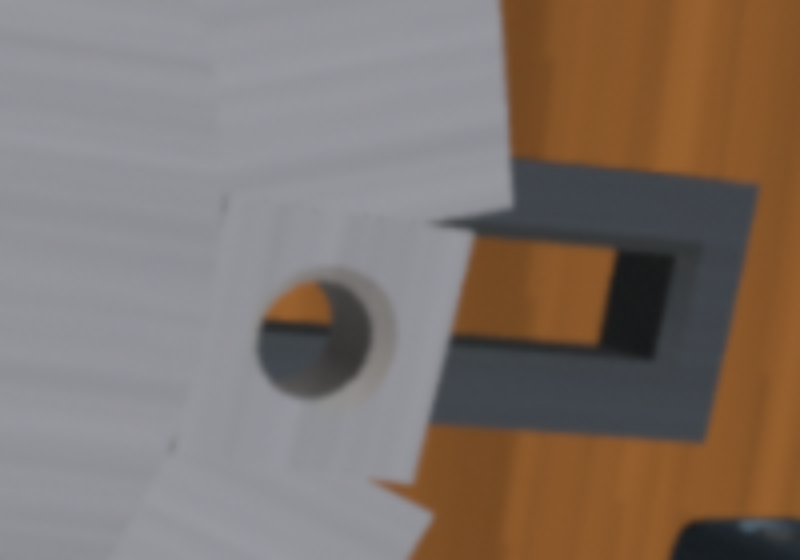

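The crop shows the hole at crop (318,335), about 3° short of the slot's centreline and at rest. I'll ease it on with a light fingertip touch.

send_rows:
  targets: "0 0 0.001 0 0 0 0;0 0 0.0016 0 0 0 0;0 0 0.002 0 0 0 0;0 0 0.0023 0 0 0 0;0 0 0.0023 0 0 0 0;0 0 0.0023 0 0 0 0"

```text
time_s: 11.72
ee_pos: [546.7, -8.0, 81.5]
ee_rot: [180.0, 0.0, 90.0]
force: [-0.5, -0.3, 2.3]
gripper_width: 0.6
gripper_force: 1.1
```

```bash
python3 one.py
```

```text
11.7667 (np.float64(-7.0), np.float64(8.5), np.float64(103.6923828125)) [-0.11  0.38  1.73] [546.69  -8.03  81.47]
```

send_rows:
  targets: "0 0.0004 0 0 0 0 0;0 0.0008 0 0 0 0 0;0 0.0012 0 0 0 0 0;0 0.0016 0 0 0 0 0;0 0.002 0 0 0 0 0;0 0.0024 0 0 0 0 0;0 0.0024 0 0 0 0 0;0 0.0024 0 0 0 0 0;0 0.0024 0 0 0 0 0;0 0.0024 0 0 0 0 0;0 0.0024 0 0 0 0 0;0 0.0024 0 0 0 0 0"

```text
time_s: 12.77
ee_pos: [549.0, -8.0, 81.3]
ee_rot: [180.0, -0.0, 90.0]
force: [1.5, 0.4, 2.5]
gripper_width: 0.6
gripper_force: 1.3
```

```bash
python3 one.py
```

```text
12.8167 (np.float64(-3.7499999999999996), np.float64(8.0), np.float64(104.61093711853027)) [-0.64 -0.26  3.25] [549.    -7.97  81.33]
```

Now at -3.75° against the slot's -3.9°. Lift gently.

send_rows:
  targets: "0 0 -0.0004 0 0 0 0;0 0 -0.0008 0 0 0 0;0 0 -0.0012 0 0 0 0;0 0 -0.002 0 0 0 0;0 0 -0.004 0 0 0 0;0 0 -0.006 0 0 0 0;0 0 -0.006 0 0 0 0;0 0 -0.006 0 0 0 0;0 0 -0.006 0 0 0 0;0 0 -0.006 0 0 0 0"

```text
time_s: 13.65
ee_pos: [548.8, -8.0, 87.2]
ee_rot: [-180.0, 0.0, 90.0]
force: [-0.7, -0.1, -0.0]
gripper_width: 0.3
gripper_force: 0.0
```

```bash
python3 one.py; python3 - <<'E'
import cv2;im=cv2.imread("pics/one.png");cv2.imwrite("pics/oned.png",cv2.resize(im[140:280,440:640],None,fx=4,fy=4))
E
```

```text
13.7 (np.float64(-6.250000000000001), np.float64(8.0), np.float64(106.56132888793945)) [0.25 0.54 0.17] [548.86  -8.01  87.2 ]
```

View pics/oned.png

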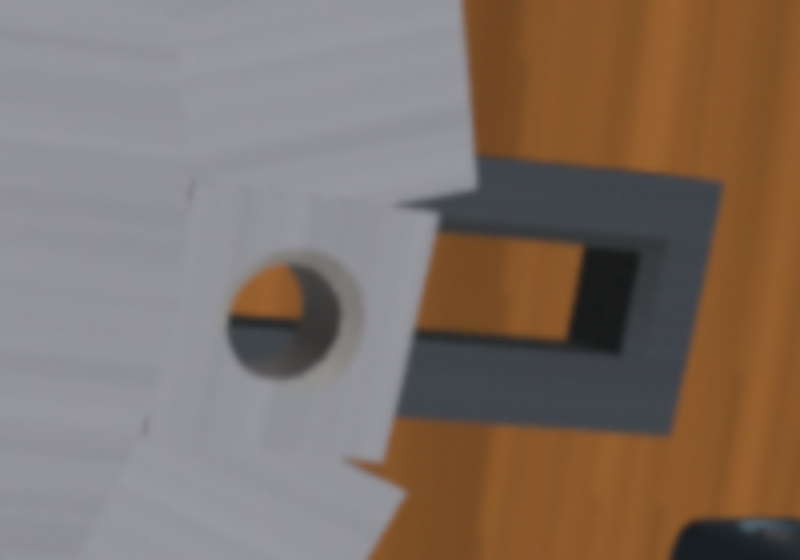

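```bash
python3 one.py;python3 one.py;python3 one.py;python3 one.py
```

```text
13.75 (np.float64(-6.250000000000001), np.float64(8.0), np.float64(106.57109260559082)) [ 0.03  0.06 -0.01] [548.88  -8.02  87.23]
13.8 (np.float64(-6.250000000000001), np.float64(8.0), np.float64(106.41474533081055)) [ 0.06  0.01 -0.46] [548.85  -8.    87.2 ]
13.85 (np.float64(-6.250000000000001), np.float64(8.0), np.float64(106.64023399353027)) [-0.12 -0.33 -0.23] [548.9   -8.    87.22]
13.9 (np.float64(-6.250000000000001), np.float64(8.0), np.float64(106.568359375)) [-0.35 -0.37 -0.11] [548.91  -8.    87.23]
```

send_rows:
  targets: "0 0 0.002 0 0 0 0;0 0 0.0035 0 0 0 0;0 0 0.0042 0 0 0 0;0 0 0.0047 0 0 0 0;0 0 0.0051 0 0 0 0;0 0 0.0055 0 0 0 0;0 0 0.0058 0 0 0 0;0 0 0.0058 0 0 0 0;0 0 0.0058 0 0 0 0"

```text
time_s: 14.65
ee_pos: [549.1, -8.0, 81.7]
ee_rot: [180.0, -0.0, 90.0]
force: [-0.5, 0.4, 0.7]
gripper_width: 0.4
gripper_force: 0.7
```

```bash
python3 one.py
```

```text
14.7 (np.float64(-5.75), np.float64(8.0), np.float64(105.72968673706055)) [ 0.19 -0.14  2.11] [549.09  -8.01  81.65]
```

send_rows:
  targets: "0 0.0003 0 0 0 0 0;0 0.0006 0 0 0 0 0;0 0.0009 0 0 0 0 0;0 0.0012 0 0 0 0 0;0 0.0015 0 0 0 0 0;0 0.0018 0 0 0 0 0;0 0.0020 0 0 0 0 0;0 0.002 0 0 0 0 0;0 0.002 0 0 0 0 0;0 0.002 0 0 0 0 0;0 0.002 0 0 0 0 0;0 0.002 0 0 0 0 0"

```text
time_s: 15.7
ee_pos: [551.0, -8.0, 81.5]
ee_rot: [180.0, -0.0, 90.0]
force: [0.2, 0.3, 2.4]
gripper_width: -0.1
gripper_force: 1.0
```

```bash
python3 one.py
```

```text
15.75 (np.float64(-3.0000000000000004), np.float64(8.5), np.float64(105.31093788146973)) [0.49 0.98 1.85] [550.98  -7.98  81.49]
```

Now -3.0°; lift very slowly, allowing for a small kick back.

send_rows:
  targets: "0 0 -0.0001 0 0 0 0;0 0 -0.0002 0 0 0 0;0 0 -0.0003 0 0 0 0;0 0 -0.0004 0 0 0 0;0 0 -0.0005 0 0 0 0;0 0 -0.0006 0 0 0 0;0 0 -0.0008 0 0 0 0;0 0 -0.001 0 0 0 0;0 0 -0.0014 0 0 0 0;0 0 -0.002 0 0 0 0;0 0 -0.004 0 0 0 0;0 0 -0.006 0 0 0 0"

```text
time_s: 16.75
ee_pos: [550.9, -8.0, 87.6]
ee_rot: [-180.0, 0.0, 90.0]
force: [0.0, 0.3, -0.7]
gripper_width: 0.6
gripper_force: 0.0
```

```bash
python3 one.py;python3 one.py;python3 one.py
```

```text
16.8 (np.float64(-3.5), np.float64(8.5), np.float64(106.58046913146973)) [-0.49  0.66  0.1 ] [551.21  -8.03  88.05]
16.85 (np.float64(-3.5), np.float64(8.5), np.float64(106.32636642456055)) [ 0.05 -0.34  0.62] [551.28  -8.03  87.97]
16.9 (np.float64(-3.5), np.float64(8.5), np.float64(106.27490234375)) [-0.36 -0.71  0.2 ] [551.15  -8.03  87.77]
```

```bash
python3 - <<'E'
from look import *
c=np.load("pics/c1.npy",allow_pickle=True).item();s=np.load("pics/s1.npy",allow_pickle=True).item()
for f in (c,s):
    h=cv2.cvtColor(f["image"],cv2.COLOR_BGR2HSV)
    m=((h[...,0]>22)&(h[...,0]<36)&(h[...,1]>200)&(h[...,2]>150))
    b=blob(m,80);print(b)
print(onplane(c,[[160,262],[197,222]],30),onplane(s,[[243,330],[285,372]],30))
w=np.load("pics/one.npy",allow_pickle=True).item()
g=w["image"].astype(int);mm=np.zeros(g.shape[:2]);p=proj(w,[[545.9+90*np.cos(np.radians(-3.6)),37+90*np.sin(np.radians(-3.6)),82]])[0];print(p)
x,y=p.round().astype(int)
v=np.abs(g-np.median(g[y-40:y+40,x-40:x-20].reshape(-1,3),axis=0)).max(2)
mm[y-17:y+17,x-17:x+17]=v[y-17:y+17,x-17:x+17]>25
b=blob(mm,60);print(b,[onplane(w,[q[1]],82).round(1) for q in b])
E
```

```text
[((np.int32(197), np.int32(229), np.int32(19), np.int32(16), np.int32(225)), array([205.4, 236.5])), ((np.int32(165), np.int32(232), np.int32(19), np.int32(36), np.int32(312)), array([173.6, 247.3]))]
[((np.int32(240), np.int32(317), np.int32(39), np.int32(42), np.int32(537)), array([259.2, 336.1])), ((np.int32(231), np.int32(369), np.int32(35), np.int32(23), np.int32(441)), array([246.6, 378.4])), ((np.int32(261), np.int32(379), np.int32(24), np.int32(11), np.int32(155)), array([272.2, 384.2]))]
[[ 419.91940944 -360.72252173   30.        ]
 [ 350.18978072 -270.36310823   30.        ]] [[ 367.22279618 -235.48272793   30.        ]
 [ 430.86354467 -331.99011779   30.        ]]
[508.67057677 210.82212014]
[((np.int32(492), np.int32(194), np.int32(34), np.int32(32), np.int32(854)), array([508.5, 209.4]))] [array([[635.6,  32. ,  82. ]])]
```

send_rows:
  targets: "0 0 -0.03 0 0 0 0;0 0 -0.06 0 0 0 0;0 0 -0.09 0 0 0 30;-0.03 -0.01 -0.12 0 0 0 60;-0.06 -0.03 -0.12 0 0 0 60;-0.09 -0.05 -0.12 0 0 0 60;-0.12 -0.06 -0.12 0 0 0 60;-0.15 -0.07 -0.12 0 0 0 60;-0.18 -0.08 -0.12 0 0 0 60;-0.21 -0.09 -0.12 0 0 0 60;-0.24 -0.095 -0.12 0 0 0 60;-0.264 -0.097 -0.12 0 0 0 60"

```text
time_s: 17.9
ee_pos: [452.8, -273.9, 207.6]
ee_rot: [-180.0, 0.0, 89.9]
force: [1.0, -0.1, 0.6]
gripper_width: 54.8
gripper_force: 0.0
```

```bash
python3 - <<'E'
from look import *
f=eyes.grab_frame("wrist");print(env.state()["ee_pos"],proj(f,[[454.5,-272,95],[454.5,-272,45]]))
np.save("pics/p.npy",f,allow_pickle=True);cv2.imwrite("pics/p.png",f["image"])
E
```

```text
[ 453.19727925 -277.78898776  207.51966126] [[327.94021562 239.53353733]
 [327.43740995 226.93642817]]
```

View pics/p.png

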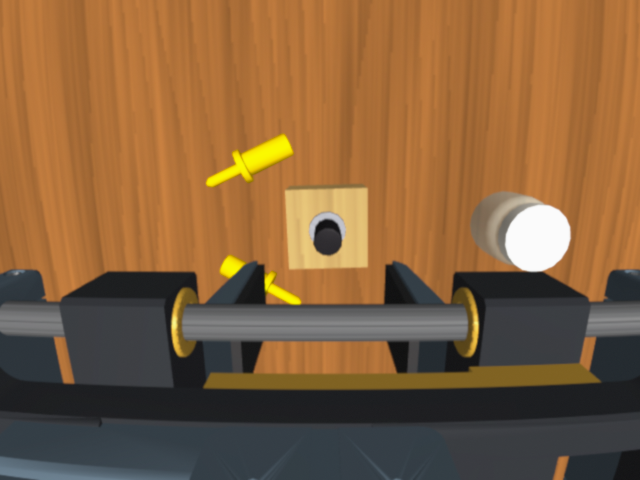

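The wrist view shows the black grip upright in the wooden stand at (327,238). The yellow look-alikes lie at (255,155) and (255,275) and aren't meant. The jar is at (537,237). Black, and standing in the block, matches the description.

```bash
python3 - <<'E'
from look import *
f=eyes.grab_frame("wrist");print(env.state()["ee_pos"].round(1))
g=f["image"].max(2);m=np.zeros_like(g);m[205:265,300:355]=(g<70)[205:265,300:355]
b=blob(m,50);print(b)
ys,xs=np.nonzero(m);print(xs.min(),xs.max(),ys.min(),ys.max())
r=(xs.max()-xs.min()+1)/2
print(onplane(f,[[(xs.min()+xs.max())/2,ys.max()-r+.5]],95))
for y in (180,): pass
print("yellow near",onplane(f,[[232,265],[300,300],[285,145]],15).round(0))
im=f["image"];cv2.imwrite("pics/pc.png",cv2.resize(im[180:300,200:400],None,fx=4,fy=4))
E
```

```text
[ 453.4 -275.1  207.3]
[((np.int32(314), np.int32(215), np.int32(26), np.int32(34), np.int32(733)), array([326.5, 231.6]))]
314 339 215 248
[[ 453.92948638 -273.18788983   95.        ]]
yellow near [[ 363. -319.   15.]
 [ 428. -356.   15.]
 [ 417. -207.   15.]]
```

View pics/pc.png

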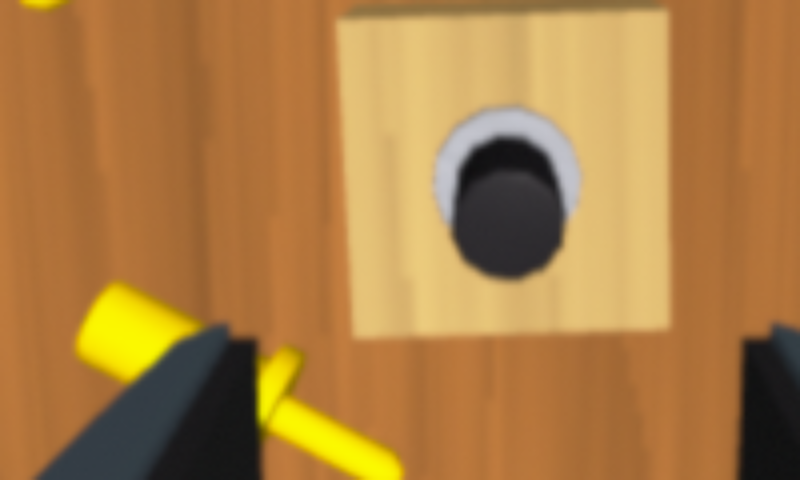

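The crop confirms it: a black grip over a steel collar in the stand's hole. Descending.

send_rows:
  targets: "0 0 0 0 0 0 60;0 0 0.025 0 0 0 60;0 0 0.055 0 0 0 60;0 0 0.08 0 0 0 60;0 0 0.1 0 0 0 60;0 0 0.12 0 0 0 60;0 0 0.135 0 0 0 60;0 0 0.145 0 0 0 60;0 0 0.15 0 0 0 60;0 0 0.151 0 0 0 60;0 0 0.151 0 0 0 60;0 0 0.151 0 0 0 60"

```text
time_s: 19.0
ee_pos: [454.6, -272.2, 57.4]
ee_rot: [179.9, 0.1, 90.0]
force: [0.4, -0.8, -0.1]
gripper_width: 54.9
gripper_force: 0.0
```

send_rows:
  targets: "0 0 0 0 0 0 30;0 0 0 0 0 0 20;0 0 0 0 0 0 10;0 0 0 0 0 0 10;0 0 0 0 0 0 10;0 0 0 0 0 0 10;0 0 0 0 0 0 10;0 0 0 0 0 0 10;0 0 0 0 0 0 10"
  grip_force: 20

```text
time_s: 19.75
ee_pos: [454.1, -272.1, 56.6]
ee_rot: [180.0, 0.0, 90.0]
force: [0.7, -0.2, 2.0]
gripper_width: 22.0
gripper_force: 20.0
```

send_rows:
  targets: "0 0 -0.01 0 0 0 10;0 0 -0.025 0 0 0 10;0 0 -0.045 0 0 0 10;0 0 -0.07 0 0 0 10;0 0 -0.095 0 0 0 10;0.01 0.005 -0.12 0 0 0 10;0.035 0.02 -0.125 0 0 0 10;0.065 0.045 -0.125 0 0 0 10;0.095 0.07 -0.125 0 0 0 10;0.125 0.095 -0.125 0 0 0 10;0.155 0.12 -0.125 0 0 0 10;0.185 0.145 -0.125 0 0 0 10"

```text
time_s: 20.75
ee_pos: [599.5, -85.3, 181.9]
ee_rot: [-180.0, 0.0, 90.0]
force: [0.4, -1.6, -1.7]
gripper_width: 21.8
gripper_force: 20.0
```

send_rows:
  targets: "0.03 0.02 0 0 0 0 10;0.055 0.033 0 0 0 0 10;0.07 0.0365 0 0 0 0 10;0.0738 0.0365 0 0 0 0 10;0.0738 0.0365 0 0 0 0 10;0.0738 0.0365 0 0 0 0 10;0.0738 0.0365 0 0 0 0 10"

```text
time_s: 21.33
ee_pos: [634.6, -14.8, 181.7]
ee_rot: [-180.0, 0.0, 89.9]
force: [-0.3, -1.1, -1.5]
gripper_width: 21.7
gripper_force: 20.0
```

```bash
python3 - <<'E'
from look import *
f=eyes.grab_frame("wrist");s=env.state();print(s["time_s"],s["ee_pos"].round(1),s["gripper_width"],s["force"].round(1))
t=s["ee_pos"];print("hole pred",proj(f,[[635.6,31.7,82]]),"tip",proj(f,[[t[0],t[1],t[2]-45.4]]))
np.save("pics/q.npy",f,allow_pickle=True);cv2.imwrite("pics/q.png",f["image"])
E
```

```text
21.3833 [634.7 -14.8 181.8] 21.671291031725907 [ 0.2 -0.8 -2.1]
hole pred [[327.04794722 180.02855756]] tip [[326.18841143 268.36960245]]
```

View pics/q.png

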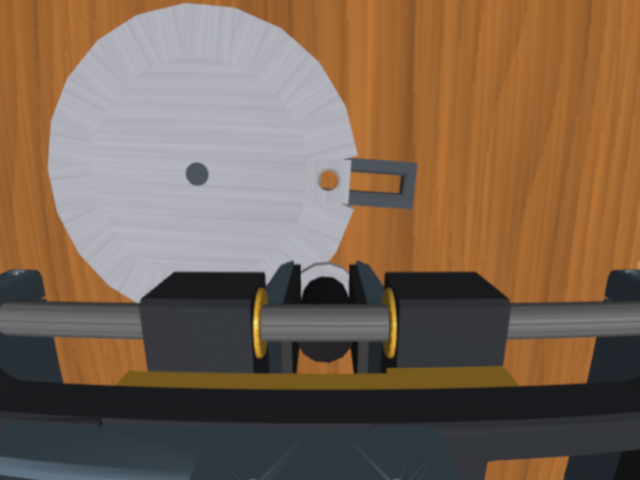

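The view shows the hole at (328,180) where predicted, aligned with the arm, and the pin's collar in the fingers at about (325,270).

```bash
python3 - <<'E'
from look import *
f=np.load("pics/q.npy",allow_pickle=True).item();t=np.array([634.7,-14.8,181.8])
g=f["image"].astype(int);x,y=328,180
v=np.abs(g-np.median(g[160:200,295:310].reshape(-1,3),axis=0)).max(2)
m=np.zeros(v.shape);m[y-14:y+14,x-13:x+14]=v[y-14:y+14,x-13:x+14]>30
b=blob(m,40);print(b,[onplane(f,[q[1]],82).round(1) for q in b])
print("hub",onplane(f,[[196.7,174]],82))
print("collar far edge pred",proj(f,[t+[0,16,-5.4],t+[0,16,-11.4]]), "left/right",proj(f,[t+[-14,8,-5.4],t+[14,8,-5.4]]))
gg=f["image"].max(2)
print([(c,[int(q) for q in gg[254:284,c]]) for c in (318,326,334)])
E
```

```text
[((np.int32(318), np.int32(168), np.int32(22), np.int32(23), np.int32(393)), array([328.4, 179.5]))] [array([[636.5,  32.1,  82. ]])]
hub [[546.00250209  36.4485459   82.        ]]
collar far edge pred [[326.41490296 260.33170249]
 [326.35768468 256.96508563]] left/right [[296.68281887 276.76150454]
 [356.17737548 276.63728083]]
[(318, [184, 184, 184, 185, 186, 187, 187, 180, 150, 115, 114, 140, 168, 180, 180, 179, 180, 181, 182, 182, 181, 176, 152, 103, 50, 21, 17, 15, 17, 15]), (326, [180, 180, 181, 182, 182, 183, 179, 158, 128, 119, 137, 166, 183, 185, 185, 183, 183, 182, 181, 181, 182, 173, 134, 70, 22, 17, 16, 18, 19, 19]), (334, [165, 161, 160, 159, 159, 160, 159, 158, 152, 135, 118, 127, 153, 176, 184, 185, 185, 184, 183, 182, 181, 180, 172, 144, 97, 48, 21, 18, 17, 19])]
```

```bash
python3 - <<'E'
from look import *
from scipy.optimize import least_squares
f=np.load("pics/q.npy",allow_pickle=True).item();t=np.array([634.7,-14.8,181.8])
gg=cv2.cvtColor(f["image"],cv2.COLOR_BGR2GRAY).astype(int)
# black grip: inner edge (collar->grip), collar top edge dark->bright
P=[]
for c in range(310,343,2):
    col=gg[255:275,c]; k=int(np.argmin(col[4:13]))+4
    r=next((j for j in range(k,19) if col[j]>=150),None)
    if r: P.append((c,255+r-.5))
P=np.array(P);print(P.tolist())
for dz in (-5.4,-7.4):
    Q=onplane(f,P,t[2]+dz)[:,:2]
    s=least_squares(lambda q:np.hypot(*(Q-q).T)-16,t[:2],loss="soft_l1",f_scale=.3);print(dz,s.x-t[:2],np.abs(s.fun).mean())
E
```

```text
[[310.0, 268.5], [312.0, 267.5], [314.0, 266.5], [316.0, 265.5], [318.0, 265.5], [320.0, 265.5], [322.0, 264.5], [324.0, 264.5], [326.0, 264.5], [328.0, 264.5], [330.0, 264.5], [332.0, 265.5], [334.0, 265.5], [336.0, 266.5], [338.0, 267.5], [340.0, 268.5], [342.0, 268.5]]
-5.4 [-0.55078676 -2.09546062] 0.1378360589764604
-7.4 [-0.54608083 -2.67108822] 0.1366773599004962
```

send_rows:
  targets: "0.02 0.001 0 0 0 0 10;0.04 0.0017 0 0 0 0 10;0.0475 0.0017 0.01 0 0 0 10;0.0483 0.0017 0.025 0 0 0 10;0.0483 0.0017 0.038 0 0 0 10;0.0483 0.0017 0.044 0 0 0 10;0.0483 0.0017 0.046 0 0 0 10;0.0483 0.0017 0.046 0 0 0 10;0.0483 0.0017 0.046 0 0 0 10;0.0483 0.0017 0.046 0 0 0 10"

```text
time_s: 22.22
ee_pos: [637.7, 34.7, 136.4]
ee_rot: [179.9, 0.0, 90.0]
force: [-0.1, 0.7, -1.1]
gripper_width: 21.9
gripper_force: 20.0
```

```bash
python3 - <<'E'
from look import *
s=env.state();t=s["ee_pos"];print(s["time_s"],t.round(1),s["force"].round(1))
for n in ("side","scene"):
    f=eyes.grab_frame(n);p=proj(f,[t-[0,0,45.4],t-[0,0,15],[636,32,82]]);print(n,p.round(1))
    cv2.imwrite(f"pics/z{n}.png",f["image"]);np.save(f"pics/z{n}.npy",f,allow_pickle=True)
    x,y=p[1].round().astype(int)
    g=cv2.cvtColor(f["image"],cv2.COLOR_BGR2GRAY)
    for r in range(y-2,y+24): print(r,x-14,*g[r,x-14:x+15])
E
```

```text
22.2167 [637.7  34.7 136.4] [-0.1  0.7 -1.1]
side [[372.3 209.7]
 [373.1 196.7]
 [371.6 214. ]]
195 359 136 133 128 131 133 131 120 100 135 161 186 194 169 163 146 141 140 190 192 183 161 110 122 127 126 127 125 126 128
196 359 133 134 129 132 131 133 131 103 105 106 133 163 168 170 179 180 167 168 152 119 106 97 123 126 125 125 127 127 127
197 359 158 152 138 131 130 132 133 121 116 109 105 113 115 113 117 117 111 112 111 102 109 108 121 127 126 125 124 126 127
198 359 196 188 169 152 143 132 132 129 131 127 118 113 107 109 109 107 102 112 112 110 116 120 123 126 127 124 124 124 126
199 359 198 191 196 197 176 157 142 132 130 132 129 112 102 112 112 104 98 116 115 113 119 124 123 126 127 127 124 126 123
200 359 198 179 194 197 196 196 178 158 142 133 129 101 106 115 116 109 108 113 116 116 118 122 123 122 126 127 126 125 122
201 359 195 194 195 198 197 200 201 198 179 158 144 106 104 116 116 108 110 117 118 113 112 117 123 124 127 127 129 126 126
202 359 197 196 197 196 197 196 198 198 197 197 179 123 106 117 116 106 112 119 115 115 114 116 120 124 126 127 127 128 127
203 359 199 19
[... 4418 characters left out ...]
23 116 111 101 86 69 58 58 60 62 64 66 62
292 379 155 157 155 149 147 151 153 152 147 142 135 129 122 118 112 109 104 100 98 93 84 72 61 61 62 61 63 66 65
293 379 156 156 155 146 138 139 139 133 124 118 114 110 104 100 96 97 94 93 94 93 92 80 68 63 64 64 64 66 67
294 379 156 156 155 144 124 119 115 112 109 107 110 108 103 90 83 85 88 90 89 92 96 90 71 64 65 66 68 71 78
295 379 151 153 151 138 117 105 104 106 112 115 118 116 106 85 73 76 82 87 88 91 95 89 76 69 73 79 86 93 98
296 379 134 134 133 124 109 99 99 109 118 120 116 110 101 80 68 72 82 86 87 89 94 94 88 86 93 100 105 107 111
297 379 110 109 110 105 97 92 94 104 110 109 105 100 96 86 69 71 79 85 88 89 92 98 104 106 108 110 111 113 113
```

```bash
python3 - <<'E'
from look import *
f=eyes.grab_frame("wrist");f=eyes.grab_frame("wrist")
s=env.state();t=s["ee_pos"];print(s["time_s"],t.round(1),s["force"].round(1))
# slot/arm check in wrist, tip seen?
print("tip",proj(f,[t-[0,0,45.4],t-[0,0,41.4]]),"hole",proj(f,[[636,32,82]]))
cv2.imwrite("pics/zz.png",f["image"])
E
```

```text
22.4167 [637.4  35.1 136. ] [-0.2  0.7 -1. ]
tip [[325.68312446 268.25651961]
 [325.71465124 270.29854463]] hole [[323.28417896 268.98444569]]
```

send_rows:
  targets: "-0.001 -0.0006 0 0 0 0 10;-0.0021 -0.0011 0 0 0 0 10;-0.0021 -0.0011 0 0 0 0 10;-0.0021 -0.0011 0.002 0 0 0 10;-0.0021 -0.0011 0.004 0 0 0 10;-0.0021 -0.0011 0.006 0 0 0 10;-0.0021 -0.0011 0.007 0 0 0 10;-0.0021 -0.0011 0.008 0 0 0 10;-0.0021 -0.0011 0.009 0 0 0 10;-0.0021 -0.0011 0.0095 0 0 0 10;-0.0021 -0.0011 0.0095 0 0 0 10"

```text
time_s: 23.33
ee_pos: [636.0, 33.0, 125.8]
ee_rot: [-180.0, -0.0, 90.0]
force: [0.3, 0.5, -0.5]
gripper_width: 21.9
gripper_force: 20.0
```

Tip is at about z 80.4 with no contact force, so it's entering the hole. Continue in small steps.

send_rows:
  targets: "0 0 0.0007 0 0 0 10;0 0 0.0014 0 0 0 10;0 0 0.002 0 0 0 10;0 0 0.002 0 0 0 10"

```text
time_s: 23.67
ee_pos: [635.9, 33.0, 123.8]
ee_rot: [-180.0, 0.0, 90.0]
force: [0.5, 0.3, -1.4]
gripper_width: 21.6
gripper_force: 20.0
```

send_rows:
  targets: "0 0 0.0007 0 0 0 10;0 0 0.0014 0 0 0 10;0 0 0.002 0 0 0 10;0 0 0.002 0 0 0 10"

```text
time_s: 24.0
ee_pos: [635.9, 33.0, 121.8]
ee_rot: [-180.0, 0.0, 90.0]
force: [-0.7, 0.1, -1.9]
gripper_width: 21.1
gripper_force: 20.0
```

send_rows:
  targets: "0 0 0.001 0 0 0 10;0 0 0.002 0 0 0 10;0 0 0.003 0 0 0 10;0 0 0.004 0 0 0 10;0 0 0.005 0 0 0 10;0 0 0.006 0 0 0 10;0 0 0.007 0 0 0 10;0 0 0.008 0 0 0 10;0 0 0.008 0 0 0 10"

```text
time_s: 24.75
ee_pos: [635.9, 33.0, 113.7]
ee_rot: [-180.0, 0.0, 90.0]
force: [-0.1, 0.3, -1.0]
gripper_width: 21.5
gripper_force: 20.0
```

send_rows:
  targets: "0 0 0.001 0 0 0 10;0 0 0.002 0 0 0 10;0 0 0.003 0 0 0 10;0 0 0.003 0 0 0 10"

```text
time_s: 25.08
ee_pos: [635.9, 33.0, 110.7]
ee_rot: [-180.0, 0.0, 90.0]
force: [0.2, 0.7, -0.5]
gripper_width: 21.5
gripper_force: 20.0
```

send_rows:
  targets: "0 0 0.001 0 0 0 10;0 0 0.002 0 0 0 10;0 0 0.003 0 0 0 10;0 0 0.003 0 0 0 10"

```text
time_s: 25.42
ee_pos: [635.9, 33.0, 107.7]
ee_rot: [-180.0, 0.0, 90.0]
force: [-0.1, 0.1, -1.2]
gripper_width: 21.5
gripper_force: 20.0
```

send_rows:
  targets: "0 0 0.001 0 0 0 10;0 0 0.002 0 0 0 10;0 0 0.003 0 0 0 10;0 0 0.004 0 0 0 10;0 0 0.005 0 0 0 10;0 0 0.006 0 0 0 10;0 0 0.007 0 0 0 10;0 0 0.008 0 0 0 10;0 0 0.009 0 0 0 10;0 0 0.010 0 0 0 10;0 0 0.011 0 0 0 10;0 0 0.011 0 0 0 10"

```text
time_s: 26.42
ee_pos: [635.9, 33.0, 96.7]
ee_rot: [-180.0, 0.0, 90.0]
force: [-0.1, -0.0, -1.7]
gripper_width: 21.4
gripper_force: 20.0
```

send_rows:
  targets: "0 0 0.0005 0 0 0 10;0 0 0.001 0 0 0 10;0 0 0.0015 0 0 0 10;0 0 0.002 0 0 0 10;0 0 0.0025 0 0 0 10;0 0 0.0025 0 0 0 10;0 0 0.0025 0 0 0 10"

```text
time_s: 27.0
ee_pos: [636.0, 33.0, 94.4]
ee_rot: [-180.0, 0.0, 90.0]
force: [0.5, -0.4, -1.6]
gripper_width: 21.5
gripper_force: 20.0
```

send_rows:
  targets: "0 0 0.0003 0 0 0 10;0 0 0.0006 0 0 0 10;0 0 0.0008 0 0 0 10;0 0 0.0008 0 0 0 10;0 0 0.0008 0 0 0 10"

```text
time_s: 27.42
ee_pos: [636.0, 33.0, 93.7]
ee_rot: [180.0, 0.0, 90.0]
force: [-0.5, 0.1, -1.3]
gripper_width: 21.7
gripper_force: 20.0
```

send_rows:
  targets: "0 0 0.0003 0 0 0 10;0 0 0.0006 0 0 0 10;0 0 0.0008 0 0 0 10;0 0 0.0008 0 0 0 10;0 0 0.0008 0 0 0 10"

```text
time_s: 27.83
ee_pos: [636.1, 33.0, 93.1]
ee_rot: [180.0, -0.0, 90.0]
force: [-0.3, 0.3, 0.3]
gripper_width: 21.6
gripper_force: 20.0
```

send_rows:
  targets: "0 0 0.0002 0 0 0 10;0 0 0.0004 0 0 0 10;0 0 0.0004 0 0 0 10;0 0 0.0004 0 0 0 10;0 0 0.0004 0 0 0 10"

```text
time_s: 28.25
ee_pos: [636.2, 33.0, 92.7]
ee_rot: [180.0, -0.0, 90.0]
force: [-0.0, 0.4, 1.0]
gripper_width: 21.5
gripper_force: 20.0
```

Collar is seated with about 2 N. Release and retreat.

send_rows:
  targets: "0 0 0 0 0 0 27;0 0 0 0 0 0 32;0 0 0 0 0 0 38;0 0 0 0 0 0 45;0 0 0 0 0 0 50;0 0 0 0 0 0 50;0 0 0 0 0 0 50"

```text
time_s: 28.83
ee_pos: [636.0, 33.0, 92.4]
ee_rot: [180.0, -0.0, 90.0]
force: [0.5, -0.6, 0.5]
gripper_width: 45.7
gripper_force: 0.0
```

send_rows:
  targets: "0 0 -0.005 0 0 0 50;0 0 -0.015 0 0 0 50;0 0 -0.03 0 0 0 50;0 0 -0.05 0 0 0 50;0 0 -0.075 0 0 0 50;-0.02 0 -0.1 0 0 0 50;-0.04 0 -0.11 0 0 0 50;-0.05 0 -0.11 0 0 0 50;-0.05 0 -0.11 0 0 0 50;-0.05 0 -0.11 0 0 0 50"

```text
time_s: 29.67
ee_pos: [635.3, -17.0, 201.7]
ee_rot: [-179.9, -0.0, 89.9]
force: [0.5, -0.2, 0.0]
gripper_width: 45.7
gripper_force: 0.0
```

```bash
python3 - <<'E'
from look import *
f=eyes.grab_frame("wrist");f=eyes.grab_frame("wrist");s=env.state();print(s["time_s"],s["ee_pos"].round(1),s["gripper_width"])
P=np.array([636,32,0.]);print(proj(f,[P+[0,0,132],P+[0,0,88]]))
g=f["image"].max(2);x,y=proj(f,[P+[0,0,110]])[0].round().astype(int)
m=np.zeros_like(g);m[y-40:y+40,x-30:x+30]=(g<60)[y-40:y+40,x-30:x+30]
ys,xs=np.nonzero(m);r=(xs.max()-xs.min()+1)/2
print(blob(m,40),onplane(f,[[(xs.min()+xs.max())/2,ys.max()-r+.5]],132))
sd=eyes.grab_frame("side");P2=proj(sd,[P+[0,0,110]])[0].round().astype(int)
gs=sd["image"].max(2);m=np.zeros_like(gs);m[P2[1]-22:P2[1]+22,P2[0]-15:P2[0]+15]=(gs<60)[P2[1]-22:P2[1]+22,P2[0]-15:P2[0]+15]
print("side pred",P2,blob(m,40))
E
```

```text
29.7667 [635.3 -16.2 201.1] 45.667988072888356
[[327.32462083 180.40220242]
 [327.03038418 176.17900443]]
[((np.int32(310), np.int32(164), np.int32(33), np.int32(34), np.int32(832)), array([326.1, 181.4]))] [[635.19670876  31.64035557 132.        ]]
side pred [372 202] [((np.int32(367), np.int32(192), np.int32(11), np.int32(21), np.int32(191)), array([371.9, 201.9]))]
```

```bash
python3 -c "
from workcell import env
print(env.job_done())"
```

```text
the job is handed in; nothing more can be done
None
```

I handed the job in at about 30 s, and the last images show the pin upright with its collar seated on the wheel. The wheel coasted to rest about 3° short after the braking touch, so I dragged it into line with two light fingertip pushes (about 2–3 N) and let go before fetching the pin; `job_done()` returned no verdict.

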